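# Unstack the culture dishes and lay them out for reading

## Robot

A 6-joint arm with a two-finger parallel gripper is mounted at the origin on a cart in front of the work surface, level with it; the furniture and walls round the work are solid. World frame = base frame: x ahead of the robot, y to its left, z up, the work surface at z = 0. Lengths are in m, angles in degrees, forces in N, time in s.
With the tool pointing down it reaches from about 0.35 to 0.975 m from the base axis. Payload 7.1 kg.
Tool frame: the origin (TCP) lies midway between the tips of the shut fingers; the grasp point (between the pads) lies r.grasp_offset behind it (r.grasp_offset is the distance from the TCP to the grasp point, in m); z points along the fingers, y is the line along which they close (so a half turn about z gives the same grasp; the last joint's range is limited). The gripper opens to 88 mm and grips with 3 to 60 N. Pads are 20 mm wide; open, the fingers measure 115 mm over their backs; the gripper's body (75 mm by 178 mm) begins 61 mm behind the grasp point.
Start: joints at [71.333, 24.242, 93.386, -0, 62.372, -1.089], TCP at [0.189, 0.596, 0.197] pointing down, gripper open.
Joint ranges: [-172.04, 172.04], [-51.8, 120.97], [4.93, 147.93], [-75.15, 255.16], [6.16, 154.13], [-145.62, 145.62]. Speed limits (degrees/s): [136.94, 136.94, 172.46, 180, 180, 180].

## Interface

Orientations are given as a 3x3 rotation matrix whose columns are the frame's x, y, z axes.
In Python, from bench import sensors, eyes, r, finder gives the robot as it stands.
- The arm moves only by the tool jog_arm, never from a script. Its argument "commands" is a list that holds one entry, the list of rows, each a list of 5 numbers: the closure, from -1 (fully open) to 1 (shut), then the shift along the tool's x, y, z as a fraction of full scale, then the turn about the tool's z as a fraction of full scale. In form: [[[fingers, x, y, z, yaw], ...]]. A call has 1 to 5 rows; each row shifts and turns the commanded pose from where the row before left it, along the tool's axes as they then stand; what a row does not reach is not made up. Full scale, the value 1, is 50 mm for a shift and pi/2 rad for a turn. A row lasts 1/8 s, in which the tool goes at most 62.5 mm and 10.7 degrees, less where a joint would pass 70% of its speed; a pose out of reach is approached as far as the arm can. A call with a number of a shift or a turn outside -1 to 1 is refused whole. A call with a gripper value outside its range is refused whole. The fingers move at their own pace and stop on an object; "squeeze" is the grip in N (left out, the last holds). Time passes only in rows, so rows that do not move let the fingers close. It gives the time, the measured TCP pose, the force, the opening and the grip force at its end, in the units of the state.
- sensors.get_obs(): the state, without advancing time (a new reading comes with each control period).
- eyes.snapshot(name): name is "side" or "top" or "wrist"; returns a dict with "pixels" (420x560x3 uint8, blue, green, red), "fov_y" (degrees; the focal length in pixels is half the picture's height over the tangent of half this angle, whatever the lens; pixels are square), "cx", "cy" (the principal point, pixels), "k1" (the pictures are not rectified: a ray, as slopes to the right and down, at radius r is drawn at 1 + k1 r^2 times it, then the intrinsics apply), "pose" (4x4, takes a point from camera to world coordinates); the wrist camera has in their place "mount" (4x4, takes a point from camera to tool coordinates, whose origin is the TCP and whose axes are the flange's). Camera axes: x right, y up, looking along -z (the intrinsics and any distortion apply to the point x, -y, -z); pixel columns grow to the right and rows downward; lengths in m; the calibration is good to about 2 mm. A picture is of the moment at which its call begins: read the wrist's pose just before it. There is no depth.
- r.close_job(): hands the job in; it is judged then, once.
Trained networks look in the newest picture that a camera, given by its name, has taken for a name from the list of things; names that differ only in an ending like _2 or _b are one class to them, and where a whole thing is asked for, a point or a joint stands for the part that bears it (a point fixed in the world has none). Each returns a list of dicts, best first, with "conf" (0 to 1); they miss things now and then, are a little off and sometimes report something else, mostly with a low value. They report only what shows in the picture. A call takes as long as a camera call. They do not tell look-alikes from the thing itself.
- finder.spot_in(camera, name): "box" ([left, top, width, height] as shares, 0 to 1, of the picture: columns of its width, rows of its height, round what is visible of it).
The state is a dict: "time_s": time; "q": joint angles; "qd": joint speeds; "effort": joint torques, N m; "tool_pos": TCP position; "tool_rot": TCP orientation; "wrist_force": force on the tool from outside, world axes, zero at the start; "torque": the same for the moment, N m; "opening": opening from 0.0 (shut) to 1.0 (fully open); "finger_force": force on a finger pad.
Only numpy, scipy, OpenCV 4.12 (cv2) and the standard library are available. Lean on these libraries where they do the work, as an engineer would, in place of code of your own. Each camera call takes 0.05 s, during which the arm holds its last target. There are 200 camera calls.

## Task

Someone left two little stacks on the bench, one on the green-and-grey filter tin and one on the wooden slide box. Take them apart and set each thing upright in the middle of its own place: the pink dish on the white plate, the cream dish on the black plate, the red stopper on the round cork pad, and the filter tin, once it and the slide box are clear, on the lid of the slide box. Keep the dishes level all the while, keep off the cloth-covered microscope on the right, and do not shift or upset the yellow-lidded cup or the dropper bottle.

Things in the scene. Friction and masses are not known exactly. Their poses are not given: they have to be found in the camera images.
- dish_pink: closed round petri dish with pink contents, 58 mm across, 15 mm high (the lower 4 mm are narrower, 54 mm), 30 g; at the start it lies on either the filter tin or the slide box, the cream dish on the other. Origin: centre of its underside, z up
- dish_cream: closed round petri dish with pale cream contents, same size and weight as the pink one; at the start on the filter tin or the slide box, whichever the pink dish is not on. Origin: centre of its underside, z up
- stopper: red rubber stopper, round, tapered in looks, 31 mm across, 26 mm high, 30 g; at the start it stands wide end up on the dish that lies on the filter tin, whichever dish that is. Origin: centre of its underside, z up
- filter_tin: round tin with green upper half and grey lower half, 67 mm across, 33 mm high, flat top, about 90 g; stands loose on the bench under one dish and the stopper. Origin: centre of its underside, z up
- slide_box: flat brown wooden slide box with a closed lid that does not open, fixed to the bench on a thin dark mat; about 86 mm by 96 mm, its flat lid top 33 mm above the bench (31 mm above the origin). Carries one dish at the start; place of the filter tin at the end. Origin: centre of the box's underside, z up
- white_plate: square white plate, 84 x 84 mm, 4 mm thick, fixed flat on the bench, a thin grey circle of 67 mm round its middle; place of the pink dish. Origin: centre of its underside, z up
- black_plate: square black plate, 84 x 84 mm, 4 mm thick, fixed flat on the bench, a thin grey circle of 67 mm round its middle; place of the cream dish. Origin: centre of its underside, z up
- cork_pad: round cork pad, 68 mm across, 5 mm thick, fixed flat on the bench; place of the stopper. Origin: centre of its underside, z up
- sample_cup: bystander: sample cup with yellow screw lid, 61 mm across, 62 mm high, loose, not to be shifted. Origin: centre of its underside, z up
- dropper_bottle: bystander: small brown dropper bottle with black rubber top, 34 mm across, 102 mm high, loose, not to be shifted. (To the right of the work stands a fixed microscope under a beige cloth, not listed: a solid about 0.3 m high that fills x beyond 0.48 between y = -0.13 and y = -0.38; an arm starting on the right must swing past in front of it or above it.) Origin: centre of its underside, z up
Mind the look-alikes: they are no part of the job. What is shaped like the dish_pink but blue or orange is not meant.

How it is judged (in metres and radians):
At the end, for the whole second after the job is handed in: Pink dish on the white plate, cream dish on the black plate, stopper on the cork pad, filter tin on the slide box lid: each upright (within 0.1 rad), resting on its place, its centre within 15 mm of the place's centre, at rest and released (horizontal distance between dish_pink and white_plate below 0.015 m and height (world z) of dish_pink between 0 and 0.01 m and angle between each of dish_pink, dish_cream, stopper, filter_tin's own z axis and vertical below 0.1 rad and linear speed of each of dish_pink, dish_cream, stopper, filter_tin below 0.02 m/s and horizontal distance between dish_cream and black_plate below 0.015 m and height (world z) of dish_cream between 0 and 0.01 m and horizontal distance between stopper and cork_pad below 0.015 m and height (world z) of stopper between 0.001 and 0.011 m and horizontal distance between filter_tin and slide_box below 0.015 m and height (world z) of filter_tin between 0.028 and 0.038 m); the robot touches nothing.
It fails at once if a dish is tipped more than 0.5 rad (angle between any of dish_pink, dish_cream's own z axis and vertical above 0.5 rad).
It fails at once if the yellow-lidded cup or the dropper bottle is shifted by more than 20 mm or upset (distance of any of sample_cup, dropper_bottle from where it was at the start of the episode above 0.02 m or angle between any of sample_cup, dropper_bottle's own z axis and vertical above 0.5 rad).
It also fails if it takes over 99 s, if anything falls off the work surface, if the arm or the gripper's body presses on something with over 40 N, if the wrist force passes 120 N, or if a joint passes its speed limit or range.

## Working session

There is one attempt and no reset: what is moved stays moved. The work goes in short steps, Python scripts to look and compute and a tool call to move; the robot and the scene stay as the last step left them, time stands still between calls to the robot, and variables do not carry over. Pictures are saved under pics/ and viewed, at most 15 in all, crops included, and the job is handed in when it is done.

Besides the shell and the picture viewer there is one more tool, called after "Request:" as name(argument=value, ...), one argument or row to a line, values as JSON. jog_arm: Moves the arm, as the interface text tells. Its arguments: {"type":"object","properties":{"commands":{"type":"array","items":{"type":"array","items":{"type":"array","items":{"type":"number"}}}},"squeeze":{"type":"number"}},"required":["commands"]}

```bash
ls; mkdir -p pics; python3 - <<'E'
from bench import sensors, eyes, r, finder
import cv2
o=sensors.get_obs(); print(o['time_s'],o['tool_pos'],o['tool_rot'],o['opening'],r.grasp_offset)
ims=[]
for n in ['top','side']:
    s=eyes.snapshot(n); cv2.imwrite(f'pics/{n}0.png',s['pixels'])
    print(n,s['fov_y'],s['cx'],s['cy'],s['k1'],s['pose'])
    for k in ['dish_pink','dish_cream','stopper','filter_tin','slide_box','white_plate','black_plate','cork_pad','sample_cup','dropper_bottle']:
        for d in finder.spot_in(n,k)[:3]:
            b=d['box']; print(k,round(d['conf'],2),[round(b[0]*560),round(b[1]*420),round(b[2]*560),round(b[3]*420)])
E
```

```text
pics
0.0 [0.18854308 0.59523861 0.19621256] [[-9.53306584e-01  3.02003881e-01 -4.61042230e-04]
 [ 3.02004233e-01  9.53305442e-01 -1.47589819e-03]
 [-6.21291577e-06 -1.54622017e-03 -9.99998805e-01]] 0.9985560470302562 0.0187
top 52.22923244611825 285.3283707596697 212.6885853540233 -0.12515374939739404 [[-0.02593925  0.98943492 -0.14263837  0.3874004 ]
 [-0.99930471 -0.02948726 -0.02281647  0.10874949]
 [-0.02678143  0.14194735  0.98951185  1.13462304]
 [ 0.          0.          0.          1.        ]]
dish_pink 0.8 [256, 186, 22, 22]
dish_pink 0.63 [315, 136, 27, 18]
dish_pink 0.6 [248, 138, 17, 25]
dish_cream 0.74 [196, 260, 24, 25]
dish_cream 0.74 [289, 134, 15, 15]
stopper 0.54 [203, 265, 10, 11]
filter_tin 0.63 [210, 261, 16, 21]
slide_box 0.88 [247, 175, 41, 39]
white_plate 0.82 [316, 229, 32, 39]
black_plate 0.74 [306, 191, 35, 28]
cork_pad 0.69 [257, 245, 29, 22]
sample_cup 0.95 [371, 273, 24, 19]
dropper_bottle 0.77 [287, 135, 18, 15]
side 51.61179677180492 284.7074895316045 205.46450808195326 0.0331955541302354 [[-0.99749446  0.02405887 -0.066528    0.49021026]
 [-0.06791944 -0.58878326  0.80543232  0.95605952]
 [-0.01979278  0.80793282  0.58894211  0.65642569]
 [ 0.          0.          0.          1.        ]]
dish_pink 0.96 [257, 212, 24, 18]
dish_pink 0.89 [201, 230, 26, 21]
dish_pink 0.76 [217, 182, 20, 19]
dish_cream 0.55 [342, 262, 30, 19]
stopper 0.77 [352, 256, 14, 18]
stopper 0.18 [344, 263, 29, 22]
filter_tin 0.72 [339, 270, 35, 27]
slide_box 0.92 [248, 212, 40, 40]
white_plate 0.79 [312, 187, 37, 20]
black_plate 0.78 [264, 191, 30, 18]
cork_pad 0.73 [323, 225, 29, 21]
sample_cup 0.89 [352, 151, 20, 23]
dropper_bottle 0.78 [206, 182, 16, 36]
```

```bash
python3 - <<'E'
import cv2
a=cv2.imread('pics/top0.png')[100:320,160:430]; b=cv2.imread('pics/side0.png')[120:320,170:420]
cv2.imwrite('pics/t1.png',cv2.resize(a,None,fx=2.7,fy=2.7,interpolation=2)); cv2.imwrite('pics/s1.png',cv2.resize(b,None,fx=3,fy=3,interpolation=2))
E
```

```text
(no output)
```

View pics/t1.png

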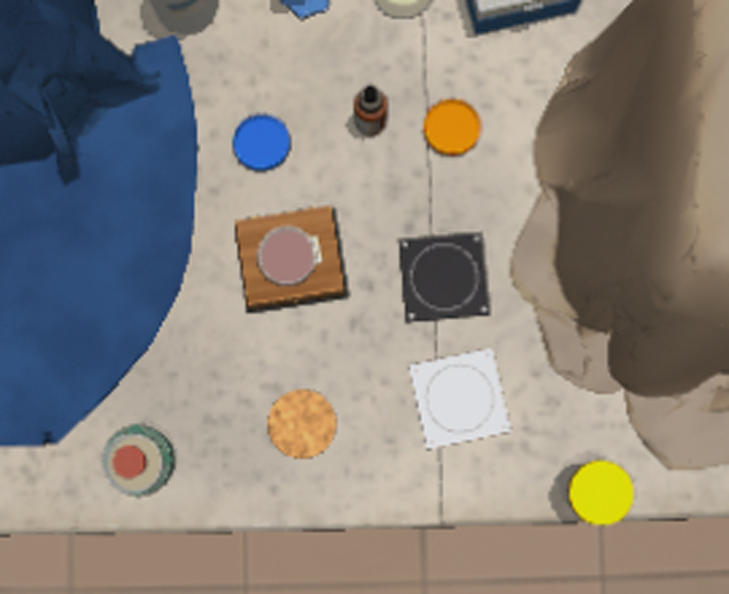

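View pics/s1.png

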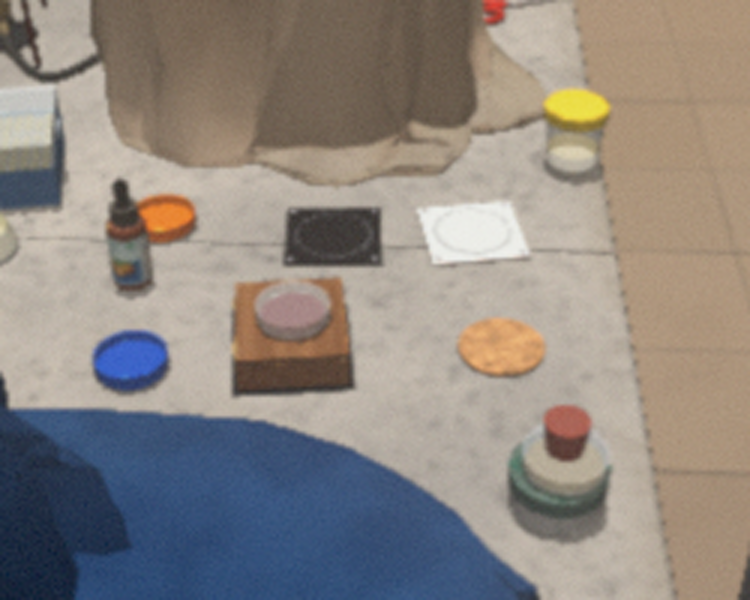

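The pink dish (top-crop 287,254) lies on the slide box. The cream dish with the stopper (129,462) is on the tin (139,460). The white plate is at (460,398), the black plate at (444,276), the cork pad at (302,424), the cup at (601,492) and the bottle at (370,95). The look-alikes are blue (262,142) and orange (452,127).

```bash
cat > h.py <<'E'
import numpy as np, cv2
from bench import sensors, eyes, r, finder
def snap(n):
    o=sensors.get_obs() if n=='wrist' else None
    s=eyes.snapshot(n)
    if n=='wrist':
        T=np.eye(4);T[:3,:3]=o['tool_rot'];T[:3,3]=o['tool_pos'];s['pose']=T@s['mount']
    return s
def K(s):
    f=210/np.tan(np.radians(s['fov_y']/2)); return np.array([[f,0,s['cx']],[0,f,s['cy']],[0,0,1.]]),np.array([s['k1'],0,0,0.])
def ray(s,uv):
    k,d=K(s); p=cv2.undistortPoints(np.array([[uv]],float),k,d)[0,0]
    v=s['pose'][:3,:3]@np.array([p[0],-p[1],-1]); return s['pose'][:3,3],v/np.linalg.norm(v)
def atz(s,uv,z):
    c,v=ray(s,uv); return c+v*(z-c[2])/v[2]
def proj(s,P):
    k,d=K(s); q=np.linalg.inv(s['pose'])@np.append(P,1); 
    return cv2.projectPoints(np.array([[q[0],-q[1],-q[2]]]),np.zeros(3),np.zeros(3),k,d)[0][0,0]
def tri(obs):
    A=np.zeros((3,3));b=np.zeros(3)
    for s,uv in obs:
        c,v=ray(s,uv);M=np.eye(3)-np.outer(v,v);A+=M;b+=M@c
    X=np.linalg.solve(A,b); return X,[np.round(proj(s,X)-uv,1) for s,uv in obs]
E
python3 - <<'E'
from h import *
t=snap('top');s=snap('side')
T=lambda u,v:(160+u/2.7-.3,100+v/2.7-.3); S=lambda u,v:(170+u/3-.3,120+v/3-.3)
pts=dict(pinktop=((287,253),(293,302)),white=((460,398),(474,231)),black=((444,276),(333,235)),cork=((302,424),(502,346)),tin=((139,460),(558,470)),stop=((129,461),(567,418)),cup=((601,492),(577,108)),drop=((370,93),(121,186)),
boxNL=((237,221),(236,283)),boxb=((333,207),(343,280)),boxc=((348,296),(0,0)),blue=((262,142),(131,352)))
z=dict(pinktop=.048,white=.004,black=.004,cork=.005,tin=.033,stop=.074,cup=.062,drop=.1,boxNL=.033,boxb=.033,boxc=.033,blue=.015)
for k,(a,b) in pts.items():
    X,e=tri([(t,T(*a)),(s,S(*b))]); print(k,X.round(3),*e,'top@z',atz(t,T(*a),z[k]).round(4),'side@z',atz(s,S(*b),z[k]).round(4))
o=sensors.get_obs();w=snap('wrist');print(w['mount'].round(4),w['fov_y'],w['k1'],w['cx'],w['cy'])
E
```

```text
pinktop [0.595 0.182 0.048] [0.  0.3] [-0.3 -0.1] top@z [0.5959 0.1825 0.048 ] side@z [0.5945 0.183  0.048 ]
white [0.455 0.019 0.003] [-0.   0.2] [-0.2 -0. ] top@z [0.4553 0.0193 0.004 ] side@z [0.4542 0.0204 0.004 ]
black [0.577 0.03  0.003] [-0. -0.] [0. 0.] top@z [0.5764 0.0303 0.004 ] side@z [0.5766 0.0313 0.004 ]
cork [0.434 0.174 0.003] [ 0. -0.] [0. 0.] top@z [0.4342 0.1741 0.005 ] side@z [0.4346 0.1764 0.005 ]
tin [0.403 0.33  0.028] [ 0.  -0.1] [0.1 0. ] top@z [0.4026 0.3291 0.033 ] side@z [0.4039 0.3355 0.033 ]
stop [0.401 0.33  0.075] [-0.   0.1] [-0.1 -0. ] top@z [0.4013 0.3302 0.074 ] side@z [0.4009 0.3293 0.074 ]
cup [ 0.361 -0.103  0.058] [-0.   0.1] [-0.1 -0. ] top@z [ 0.3613 -0.1027  0.062 ] side@z [ 0.3617 -0.0959  0.062 ]
drop [0.738 0.099 0.094] [-0.  -0.3] [0.3 0.1] top@z [0.7353 0.0987 0.1   ] side@z [0.736  0.1072 0.1   ]
boxNL [0.624 0.225 0.096] [-0.1 -2.2] [2.5 0.5] top@z [0.6321 0.2318 0.033 ] side@z [0.6447 0.1415 0.033 ]
boxb [0.598 0.14  0.049] [-0.9 15.5] [-16.5  -4.3] top@z [0.643  0.1377 0.033 ] side@z [0.5602 0.1341 0.033 ]
boxc [0.646 0.159 0.28 ] [-19.8 -60.8] [68.4  1.9] top@z [0.5548 0.1254 0.033 ] side@z [ 0.9811 -0.3699  0.033 ]
blue [0.717 0.208 0.015] [-0.  -0.2] [0.3 0.1] top@z [0.7164 0.2077 0.015 ] side@z [0.7176 0.2079 0.015 ]
[[ 5.000e-04  9.695e-01  2.451e-01  6.680e-02]
 [ 1.000e+00 -3.000e-04 -7.000e-04  1.200e-03]
 [-6.000e-04  2.451e-01 -9.695e-01 -1.869e-01]
 [ 0.000e+00  0.000e+00  0.000e+00  1.000e+00]] 60.68367383931637 -0.05513416115151248 278.9506345706352 215.05654975488028
```

View pics/top0.png

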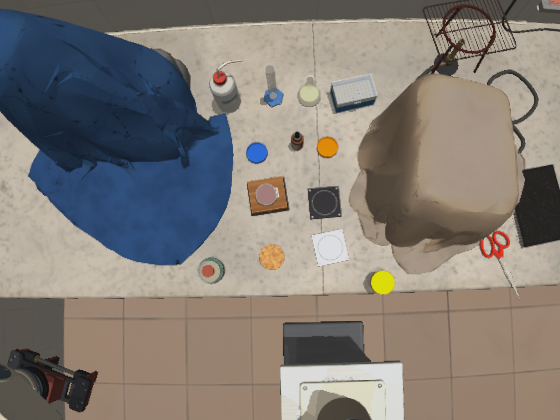

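View pics/side0.png

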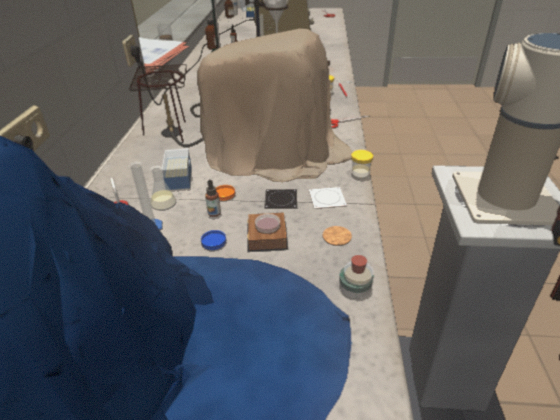

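The blue cover (tall lump at top-image upper left, edge about (215,125)) stands well left of the box, and the bench in front of it is free. I'll go above the tin.

Request:
jog_arm(
  commands=[
    [[-1,-0.808,-0.537,0,0],[-1,-0.808,-0.537,0,0],[-1,-0.808,-0.537,0,0],[-1,-0.808,-0.537,0,0],[-1,-0.808,-0.537,0,0]],
  ],
)

```text
time_s: 1.88
tool_pos: [0.3416, 0.4057, 0.1972]
tool_rot: [[-0.953, 0.302, 0.0], [0.302, 0.953, 0.0], [-0.0, 0.0, -1.0]]
wrist_force: [0.3, -0.1, -0.4]
opening: 1.0
finger_force: 0.0
```

Request:
jog_arm(
  commands=[
    [[-1,-0.808,-0.537,0,0],[-1,-0.808,-0.537,0,0],[-1,0,0,0,-0.09],[-1,0,0,0,-0.09],[-1,0,0,0,-0.09]],
  ],
)

```text
time_s: 2.5
tool_pos: [0.4018, 0.331, 0.1971]
tool_rot: [[-0.993, -0.121, 0.0], [-0.121, 0.993, 0.0], [-0.0, 0.0, -1.0]]
wrist_force: [-0.0, -0.2, 0.1]
opening: 1.003
finger_force: 0.0
```

Request:
jog_arm(
  commands=[
    [[-1,0,0,0,0],[-1,0,0,0,0]],
  ],
)

```text
time_s: 2.75
tool_pos: [0.4015, 0.3313, 0.197]
tool_rot: [[-0.993, -0.114, 0.0], [-0.114, 0.993, 0.0], [-0.0, 0.0, -1.0]]
wrist_force: [1.0, 0.2, 1.3]
opening: 1.003
finger_force: 0.0
```

```bash
python3 - <<'E'
from h import *
o=sensors.get_obs();print(o['time_s'],o['tool_pos'],o['tool_rot'].round(3),o['q'],o['wrist_force'],o['qd'])
w=snap('wrist');cv2.imwrite('pics/w1.png',w['pixels']);np.save('w1.npy',w['pose'])
for n in ['dish_pink','dish_cream','stopper','filter_tin','slide_box','cork_pad','black_plate','white_plate']:
  for d in finder.spot_in('wrist',n)[:2]:
    b=np.array(d['box'])*[560,420,560,420];print(n,round(d['conf'],2),b.round(),(b[:2]+b[2:]/2).round(1))
E
```

```text
2.75 [0.40154877 0.33129011 0.19703838] [[-0.993 -0.114  0.   ]
 [-0.114  0.993  0.   ]
 [-0.     0.    -1.   ]] [ 3.82131611e+01  1.54766908e+01  1.06526021e+02  1.19767684e-03
  5.79905329e+01 -5.83578328e+01] [0.99724543 0.20470414 1.34155442] [ 0.00500585 -0.01908416 -0.11831624 -0.0234732  -0.07278443 -0.51933679]
dish_pink 0.61 [143. 355.  10.  13.] [147.9 361.7]
dish_cream 0.62 [249. 160.  61.  65.] [279.7 192.6]
dish_cream 0.35 [  0. 164.  40.  77.] [ 20.5 203. ]
stopper 0.9 [265. 183.  30.  35.] [279.7 200.4]
filter_tin 0.56 [247. 157.  68.  73.] [280.6 193.9]
slide_box 0.94 [ 94. 298.  93.  83.] [140.4 339.2]
cork_pad 0.83 [103. 168.  60.  62.] [133.7 199.5]
white_plate 0.73 [  0. 165.  42.  78.] [ 20.9 203.4]
```

View pics/w1.png

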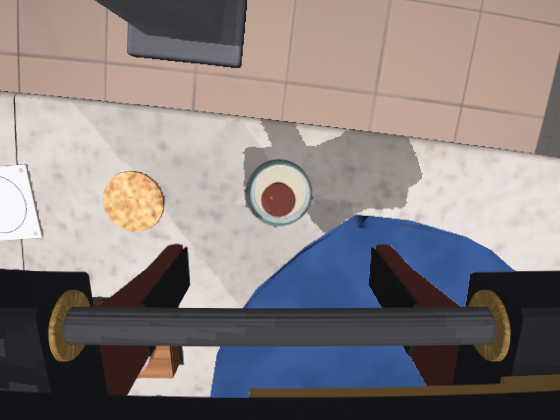

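The stopper is at (279,199) on the cream dish (279,193), which sits on the green tin. The cork pad is at (134,201). The blue skirt is beyond and the fingers are clear.

```bash
python3 - <<'E'
from h import *
w=snap('wrist');im=w['pixels'].astype(int)
b,g,rr=im[...,0],im[...,1],im[...,2]
def cen(m,box,n):
    x0,y0,x1,y1=box;mm=np.zeros(m.shape,np.uint8);mm[y0:y1,x0:x1]=m[y0:y1,x0:x1]
    _,lab,st,c=cv2.connectedComponentsWithStats(mm);i=1+np.argmax(st[1:,4])
    cs,_=cv2.findContours((lab==i).astype(np.uint8),0,1);h=cv2.convexHull(max(cs,key=len));e=cv2.fitEllipse(h)
    print(n,st[i],c[i].round(1),np.round(e[0],1),np.round(e[1],1));return e[0]
s=cen((rr>80)&(g<70)&(b<70),(245,155,315,230),'stopper')
c=cen((b<130)&(rr-b>60),(95,160,175,240),'cork')
tn=cen((abs(rr-g)>0)&((g-rr>12)|(rr+g+b>430)&0),(240,150,320,235),'tingreen')
d=cen((rr-b>20)&(rr>60),(245,155,315,230),'cream')
print('TCP px',proj(w,sensors.get_obs()['tool_pos']))
for z in (.074,.07,.065):print('stop',z,atz(w,s,z))
print('cork',atz(w,c,.005))
for z in (.033,.04):print('tin',atz(w,tn,z))
for z in (.048,.044):print('cream',atz(w,d,z))
E
```

```text
stopper [262 183  33  33 793] [278.7 199. ] [278.  199.3] [32.  32.6]
cork [127 171  37  47 345] [148.1 186.7] [145.9 193.1] [26.5 52.8]
tingreen [244 160  59  68 470] [266.2 197.1] [278.2 193. ] [64.3 65.8]
cream [ 255  167   51   50 2018] [280.  191.6] [280.  191.5] [50.1 50.8]
TCP px [276.42190197 248.40767971]
stop 0.074 [0.39934561 0.33147414 0.074     ]
stop 0.07 [0.40016794 0.33155915 0.07      ]
stop 0.065 [0.40119584 0.33166541 0.065     ]
cork [0.42333802 0.19028775 0.005     ]
tin [0.40141879 0.3318292  0.033     ]
tin [0.40010654 0.33169073 0.04      ]
cream [0.39697998 0.33307771 0.048     ]
cream [0.39771047 0.33317524 0.044     ]
```

Request:
jog_arm(
  commands=[
    [[-1,0.03,0,0.95,0],[-1,0,0,0.95,0],[-1,0,0,0.8,0],[-1,0,0,0.2,0],[-1,0,0,0,0]],
  ],
  squeeze=8,
)

```text
time_s: 3.88
tool_pos: [0.4001, 0.3311, 0.0521]
tool_rot: [[-0.993, -0.117, -0.0], [-0.117, 0.993, -0.0], [0.0, -0.0, -1.0]]
wrist_force: [0.5, -0.0, 0.5]
opening: 0.995
finger_force: 0.0
```

Request:
jog_arm(
  commands=[
    [[1,0,0,0,0],[1,0,0,0,0],[1,0,0,0,0],[1,0,0,0,0],[1,0,0,0,0]],
  ],
)

```text
time_s: 4.5
tool_pos: [0.4001, 0.3311, 0.0521]
tool_rot: [[-0.993, -0.117, 0.0], [-0.117, 0.993, 0.0], [-0.0, 0.0, -1.0]]
wrist_force: [0.5, 0.1, 0.4]
opening: 0.471
finger_force: 0.0
```

Request:
jog_arm(
  commands=[
    [[1,0,0,0,0],[1,0,0,0,0],[1,0,0,0,0],[1,0,0,0,0]],
  ],
)

```text
time_s: 5.0
tool_pos: [0.4, 0.331, 0.052]
tool_rot: [[-0.993, -0.117, -0.0], [-0.117, 0.993, -0.0], [0.0, -0.0, -1.0]]
wrist_force: [-1.0, -0.2, -0.1]
opening: 0.02
finger_force: 0.0
```

Nothing was gripped, so I'll look.

```bash
python3 - <<'E'
from h import *
w=snap('wrist');s=snap('side')
a=cv2.resize(w['pixels'][120:400,150:430],(560,560))
b=cv2.resize(s['pixels'][230:310,310:400],(560,498),interpolation=2)
cv2.imwrite('pics/m2.png',cv2.resize(np.vstack([a,b]),None,fx=.56,fy=.56)) 
E
```

```text
(no output)
```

View pics/m2.png

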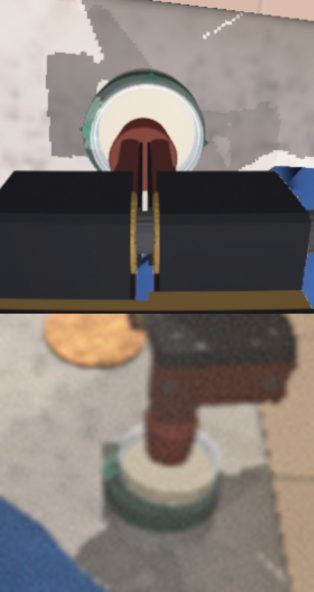

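```bash
python3 - <<'E'
from h import *
w=snap('wrist');s=snap('side');t=snap('top');o=sensors.get_obs();p=o['tool_pos']
print('tcp in wrist,side,top',proj(w,p),proj(s,p),proj(t,p))
for n,c in(('wrist',w),('side',s),('top',t)):
  for k in('stopper','dish_cream','filter_tin'):
    for d in finder.spot_in(n,k)[:2]:
      b=np.array(d['box'])*[560,420,560,420];print(n,k,round(d['conf'],2),b.round())
for z in(.048,.074):print(z,proj(w,(.4,.331,z)),proj(s,(.4,.331,z)))
a=cv2.resize(w['pixels'][140:300,200:360],(560,560),interpolation=2)
b=s['pixels'][240:300,320:390].copy()
b=cv2.resize(b,(653,560),interpolation=2)
cv2.imwrite('pics/m3.png',cv2.resize(np.hstack([a,b]),None,fx=.65,fy=.65))
E
```

```text
tcp in wrist,side,top [276.44954441 248.40847292] [358.28851448 267.93259099] [208.93789438 271.00814351]
wrist stopper 0.95 [246. 225.  61.  65.]
wrist filter_tin 0.74 [222. 181. 114.  96.]
side stopper 0.69 [207. 182.  15.  36.]
side stopper 0.44 [354. 261.  12.  13.]
side dish_cream 0.67 [342. 261.  31.  23.]
side filter_tin 0.74 [339. 272.  35.  24.]
0.048 [276.38710149 245.95026077] [358.15130637 269.36822422]
0.074 [276.01229904 263.33085491] [359.21014595 259.65045271]
```

View pics/m3.png

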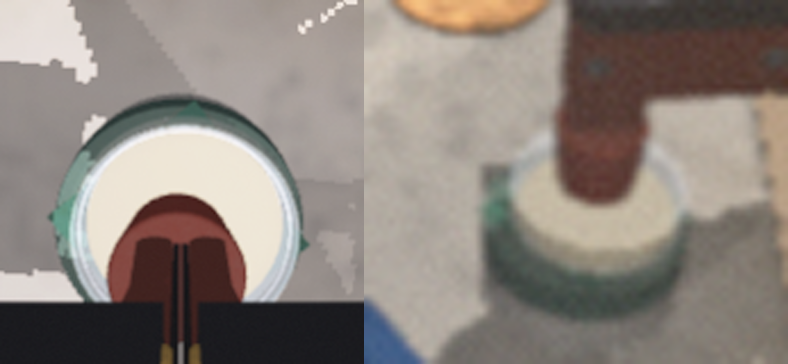

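The side and wrist views agree that the shut fingertips hover just above the stopper. The real tips are therefore about 20 mm behind the reported TCP, and the stopper hasn't moved. I'll open, go lower and close while watching the opening.

Request:
jog_arm(
  commands=[
    [[-1,0,0,-0.1,0],[-1,0,0,0,0],[-1,0,0,0,0],[-1,0,0,0,0],[-1,0,0,0,0]],
  ],
)

```text
time_s: 6.32
tool_pos: [0.4, 0.331, 0.0569]
tool_rot: [[-0.993, -0.117, -0.0], [-0.117, 0.993, -0.0], [0.0, -0.0, -1.0]]
wrist_force: [0.2, -0.1, 0.7]
opening: 0.533
finger_force: 0.0
```

Request:
jog_arm(
  commands=[
    [[-1,0,0,0,0],[-1,0,0,0,0],[-1,0,0,0.1,0],[-1,0,0,0.2,0],[-1,0,0,0.15,0]],
  ],
)

```text
time_s: 6.95
tool_pos: [0.3998, 0.3308, 0.0335]
tool_rot: [[-0.993, -0.117, -0.001], [-0.117, 0.993, -0.001], [0.001, -0.0, -1.0]]
wrist_force: [0.2, 0.1, -0.4]
opening: 1.0
finger_force: 0.0
```

```bash
python3 - <<'E'
from h import *
w=snap('wrist');s=snap('side');o=sensors.get_obs();p=o['tool_pos'];R=o['tool_rot'];print(p,o['opening'],o['wrist_force'])
for dz in(0,.02):
  for sg in(-1,1):
    q=p+R@np.array([0.01,sg*.044,-dz]);print(dz,sg,'wrist',proj(w,q).round(),'side',proj(s,q).round(1))
a=cv2.resize(w['pixels'][140:300,160:400],(720,480),interpolation=2)
b=cv2.resize(s['pixels'][235:305,310:415],(720,480),interpolation=2)
cv2.imwrite('pics/m4.png',cv2.resize(np.vstack([a,b]),None,fx=.6,fy=.6))
E
```

```text
[0.39934045 0.33047904 0.03324373] 0.9994043056078289 [ 0.01052489 -0.572727    0.01815565]
0 -1 wrist [195. 230.] side [358.7 259.1]
0 1 wrist [357. 230.] side [367.4 290.9]
0.02 -1 wrist [186. 242.] side [359.5 251.9]
0.02 1 wrist [365. 242.] side [368.4 283.5]
```

View pics/m4.png

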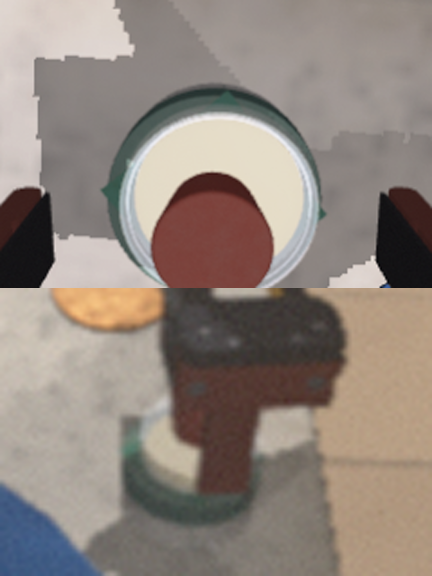

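The +y fingertip's lower edge is at side row about 285, which matches tips about 18–20 mm behind the TCP. The tips are now at about 0.052 beside the stopper and centred, so I'll close.

Request:
jog_arm(
  commands=[
    [[1,0,0,0,0],[1,0,0,0,0],[1,0,0,0,0],[1,0,0,0,0],[1,0,0,0,0]],
  ],
)

```text
time_s: 7.68
tool_pos: [0.4001, 0.3311, 0.0346]
tool_rot: [[-0.993, -0.117, 0.0], [-0.117, 0.993, 0.0], [-0.0, 0.0, -1.0]]
wrist_force: [0.3, 1.1, -0.2]
opening: 0.472
finger_force: 0.0
```

Request:
jog_arm(
  commands=[
    [[1,0,0,0,0],[1,0,0,0,0],[1,0,0,0,0]],
  ],
)

```text
time_s: 8.05
tool_pos: [0.4001, 0.3311, 0.0345]
tool_rot: [[-0.993, -0.117, 0.0], [-0.117, 0.993, -0.0], [-0.0, -0.0, -1.0]]
wrist_force: [-0.0, -0.1, 1.1]
opening: 0.347
finger_force: 8.0
```

Request:
jog_arm(
  commands=[
    [[1,0,0,-0.6,0],[1,0,0,-0.4,0],[1,-0.08,-0.8,0,0],[1,-0.08,-0.8,0,0],[1,-0.08,-0.8,0,0]],
  ],
)

```text
time_s: 8.68
tool_pos: [0.4262, 0.2123, 0.0846]
tool_rot: [[-0.993, -0.118, 0.0], [-0.118, 0.993, 0.0], [-0.0, 0.0, -1.0]]
wrist_force: [0.5, -0.3, 0.3]
opening: 0.348
finger_force: 8.0
```

Request:
jog_arm(
  commands=[
    [[1,-0.09,-0.79,0,0],[1,0,0,0,0],[1,0,0,0.8,0],[1,0,0,0.6,0],[1,0,0,0,0]],
  ],
)

```text
time_s: 9.3
tool_pos: [0.4334, 0.1746, 0.0129]
tool_rot: [[-0.993, -0.118, -0.004], [-0.118, 0.993, -0.001], [0.004, -0.001, -1.0]]
wrist_force: [-0.1, 0.3, 0.0]
opening: 0.342
finger_force: 8.0
```

Request:
jog_arm(
  commands=[
    [[1,0,0,0.2,0],[1,0,0,0.14,0],[1,0,0,0.06,0],[1,0,0,0,0],[1,0,0,0,0]],
  ],
)

```text
time_s: 9.93
tool_pos: [0.4353, 0.1746, -0.0053]
tool_rot: [[-0.993, -0.117, 0.0], [-0.117, 0.993, 0.0], [-0.0, 0.0, -1.0]]
wrist_force: [0.0, 0.4, -0.7]
opening: 0.343
finger_force: 8.0
```

Request:
jog_arm(
  commands=[
    [[1,0,0,0.04,0],[1,0,0,0,0]],
  ],
)

```text
time_s: 10.18
tool_pos: [0.4351, 0.1745, -0.0076]
tool_rot: [[-0.993, -0.117, -0.0], [-0.117, 0.993, -0.0], [0.0, -0.0, -1.0]]
wrist_force: [-0.1, 0.6, -0.7]
opening: 0.349
finger_force: 8.0
```

Request:
jog_arm(
  commands=[
    [[1,0,0,0.02,0],[1,0,0,0,0]],
  ],
)

```text
time_s: 10.42
tool_pos: [0.4352, 0.1746, -0.0083]
tool_rot: [[-0.993, -0.117, 0.0], [-0.117, 0.993, 0.0], [-0.0, 0.0, -1.0]]
wrist_force: [-0.6, -0.9, 3.6]
opening: 0.343
finger_force: 8.0
```

Contact is just beginning (3.6 N), so I'll release and lift.

Request:
jog_arm(
  commands=[
    [[-1,0,0,0,0],[-1,0,0,0,0],[-1,0,0,0,0],[-1,0,0,0,0],[-1,0,0,0,0]],
  ],
)

```text
time_s: 11.05
tool_pos: [0.4351, 0.1746, -0.0085]
tool_rot: [[-0.993, -0.117, -0.0], [-0.117, 0.993, -0.0], [0.0, -0.0, -1.0]]
wrist_force: [0.3, -0.6, 0.1]
opening: 0.876
finger_force: 0.0
```

Request:
jog_arm(
  commands=[
    [[-1,0,0,-0.9,0],[-1,0,0,-0.9,0],[-1,0,0,-0.9,0],[-1,0,0,-0.9,0],[-1,0,0,0,0]],
  ],
)

```text
time_s: 11.68
tool_pos: [0.4373, 0.1754, 0.1747]
tool_rot: [[-0.993, -0.117, 0.007], [-0.117, 0.993, 0.002], [-0.007, 0.002, -1.0]]
wrist_force: [0.6, 0.1, 1.0]
opening: 1.0
finger_force: 0.0
```

```bash
python3 - <<'E'
from h import *
o=sensors.get_obs();print(o['time_s'],o['tool_pos'],o['opening'])
w=snap('wrist');cv2.imwrite('pics/w5.png',w['pixels'])
for z in (.033,.048):print('exp pink dish',z,proj(w,(.595,.182,z)))
for n in ['dish_pink','dish_cream','stopper','filter_tin','slide_box','cork_pad','black_plate','white_plate']:
  for d in finder.spot_in('wrist',n)[:2]:
    b=np.array(d['box'])*[560,420,560,420];c=b[:2]+b[2:]/2;z={'dish_cream':.048,'dish_pink':.048,'stopper':.031,'filter_tin':.033,'slide_box':.033}.get(n,.004)
    print(n,round(d['conf'],2),b.round(),c.round(1),atz(w,c,z).round(4))
E
```

```text
11.675 [0.43734027 0.1754286  0.17469739] 0.9998616225336943
exp pink dish 0.033 [265.9832486  343.53487693]
exp pink dish 0.048 [265.49648135 352.31807142]
dish_pink 0.82 [241. 349.  56.  27.] [269.1 362. ] [0.6061 0.1869 0.048 ]
dish_pink 0.19 [404. 143.  51.  73.] [429.1 179.7] [0.4031 0.3074 0.048 ]
dish_cream 0.74 [421. 145.  68.  67.] [454.7 178.6] [0.3994 0.3303 0.048 ]
dish_cream 0.53 [260. 178.  33.  31.] [276.9 193.4] [0.4315 0.1745 0.048 ]
stopper 0.88 [262. 178.  32.  32.] [277.9 194. ] [0.4353 0.1759 0.031 ]
filter_tin 0.93 [406. 141.  46.  76.] [428.9 178.8] [0.4039 0.3136 0.033 ]
slide_box 0.8 [222. 289.  97.  91.] [270.1 335. ] [0.5842 0.1852 0.033 ]
cork_pad 0.61 [245. 155.  67.  67.] [278.4 188.1] [0.4345 0.1762 0.004 ]
black_plate 0.8 [ 93. 256.  58.  49.] [122.2 280.4] [0.5558 0.0186 0.004 ]
black_plate 0.45 [244. 153.  67.  67.] [277.7 187. ] [0.4335 0.1754 0.004 ]
white_plate 0.86 [ 78. 147.  93.  88.] [124.5 191.3] [0.456  0.0205 0.004 ]
```

View pics/w5.png

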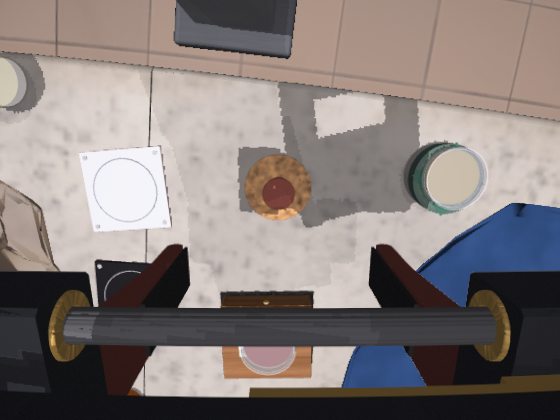

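The stopper stands centred on the cork (278,194 against 278,188). The pink dish is under the rod at (268,350), partly hidden. I'll move above the box.

Request:
jog_arm(
  commands=[
    [[-1,-0.8,-0.056,0,0],[-1,-0.8,-0.056,0,0],[-1,-0.8,-0.056,0,0],[-1,-0.8,-0.056,0,0],[-1,0,0,0,0]],
  ],
)

```text
time_s: 12.75
tool_pos: [0.5974, 0.1821, 0.1706]
tool_rot: [[-0.993, -0.116, 0.0], [-0.116, 0.993, 0.0], [-0.0, -0.0, -1.0]]
wrist_force: [-0.8, 0.2, -0.2]
opening: 0.998
finger_force: 0.0
```

```bash
python3 - <<'E'
from h import *
o=sensors.get_obs();print(o['time_s'],o['tool_pos'],o['q'].round(1),o['qd'].round(1))
w=snap('wrist');cv2.imwrite('pics/w6.png',w['pixels'])
for n in ['dish_pink','slide_box','black_plate','dropper_bottle']:
  for d in finder.spot_in('wrist',n)[:2]:
    b=np.array(d['box'])*[560,420,560,420];c=b[:2]+b[2:]/2;z={'dish_cream':.048,'dish_pink':.048,'stopper':.031,'filter_tin':.033,'slide_box':.033}.get(n,.004)
    print(n,round(d['conf'],2),b.round(),c.round(1),atz(w,c,z).round(4))
E
```

```text
12.75 [0.59739822 0.18211146 0.1705965 ] [ 15.9  25.9  94.6  -0.   59.5 -80.8] [ 0.7 -2.   4.4  0.2  0.5  0.4]
dish_pink 0.88 [247. 165.  66.  67.] [279.4 198.2] [0.5941 0.1835 0.048 ]
dish_pink 0.64 [266. 282.  48.  25.] [290.1 294.3] [0.6848 0.2044 0.048 ]
slide_box 0.75 [226. 141. 111. 104.] [281.4 192.9] [0.5919 0.1851 0.033 ]
slide_box 0.67 [454.   0.  73.  29.] [490.8  14.3] [0.418  0.3429 0.033 ]
black_plate 0.45 [455.   0.  71.  28.] [490.4  13.9] [0.4076 0.3575 0.004 ]
dropper_bottle 0.62 [155. 293.  50.  76.] [180.2 331.4] [0.7666 0.0921 0.004 ]
```

View pics/w6.png

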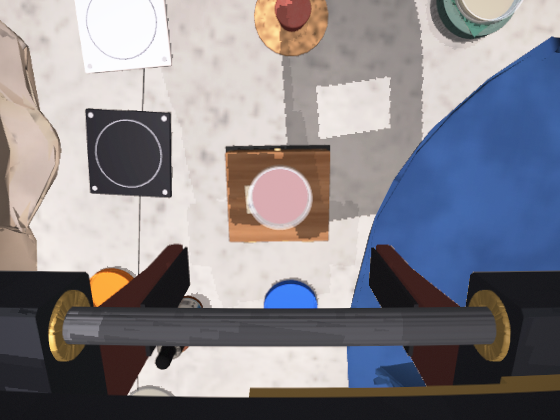

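The pink dish is at (280,198). The lid corners are about (227,150) to (329,242). I'll descend on the dish.

Request:
jog_arm(
  commands=[
    [[-1,0.046,0.035,0.9,0],[-1,0,0,0.9,0],[-1,0,0,0.8,0],[-1,0,0,0.35,0],[-1,0,0,0,0]],
  ],
)

```text
time_s: 13.62
tool_pos: [0.592, 0.1836, 0.0235]
tool_rot: [[-0.993, -0.117, -0.002], [-0.117, 0.993, -0.0], [0.002, -0.0, -1.0]]
wrist_force: [-0.7, -0.2, 1.1]
opening: 1.004
finger_force: 0.0
```

Request:
jog_arm(
  commands=[
    [[-1,0,0,0,0]],
  ],
)

```text
time_s: 13.75
tool_pos: [0.5939, 0.184, 0.0256]
tool_rot: [[-0.993, -0.117, 0.002], [-0.117, 0.993, 0.001], [-0.002, 0.0, -1.0]]
wrist_force: [0.4, 0.6, -0.3]
opening: 0.999
finger_force: 0.0
```

Request:
jog_arm(
  commands=[
    [[-1,0,0,0.1,0],[-1,0,0,0.03,0],[-1,0,0,0,0],[-1,0,0,0,0]],
  ],
)

```text
time_s: 14.25
tool_pos: [0.593, 0.1837, 0.0176]
tool_rot: [[-0.993, -0.117, 0.0], [-0.117, 0.993, 0.0], [-0.0, 0.0, -1.0]]
wrist_force: [-0.9, -0.3, -0.5]
opening: 0.997
finger_force: 0.0
```

Request:
jog_arm(
  commands=[
    [[1,0,0,0,0],[1,0,0,0,0],[1,0,0,0,0],[1,0,0,0,0],[1,0,0,0,0]],
  ],
  squeeze=10,
)

```text
time_s: 14.88
tool_pos: [0.5928, 0.1837, 0.0175]
tool_rot: [[-0.993, -0.117, -0.0], [-0.117, 0.993, -0.0], [0.0, -0.0, -1.0]]
wrist_force: [0.1, 0.1, 1.1]
opening: 0.639
finger_force: 10.0
```

Request:
jog_arm(
  commands=[
    [[1,0,0,0,0]],
  ],
)

```text
time_s: 15.0
tool_pos: [0.5928, 0.1836, 0.0174]
tool_rot: [[-0.993, -0.117, -0.0], [-0.117, 0.993, -0.0], [0.0, -0.0, -1.0]]
wrist_force: [0.6, 0.0, 0.3]
opening: 0.633
finger_force: 10.0
```

Request:
jog_arm(
  commands=[
    [[1,0,0,-0.2,0],[1,0,0,-0.6,0],[1,0,0,-0.6,0],[1,0.31,-0.29,0,0],[1,0.62,-0.59,0,0]],
  ],
)

```text
time_s: 15.62
tool_pos: [0.5529, 0.1349, 0.0889]
tool_rot: [[-0.993, -0.118, 0.003], [-0.118, 0.993, 0.001], [-0.003, 0.0, -1.0]]
wrist_force: [0.4, -0.5, -1.3]
opening: 0.638
finger_force: 10.0
```

Request:
jog_arm(
  commands=[
    [[1,0.62,-0.59,0,0],[1,0.62,-0.59,0,0],[1,0.62,-0.58,0,0],[1,0.33,-0.29,0,0],[1,0,0,0.3,0]],
  ],
)

```text
time_s: 16.25
tool_pos: [0.456, 0.0194, 0.0732]
tool_rot: [[-0.993, -0.115, 0.003], [-0.115, 0.993, 0.0], [-0.003, -0.0, -1.0]]
wrist_force: [0.5, 0.2, -0.9]
opening: 0.634
finger_force: 10.0
```

Request:
jog_arm(
  commands=[
    [[1,0,0,0.6,0],[1,0,0,0.6,0],[1,0,0,0.3,0],[1,0,0,0,0],[1,0,0,0,0]],
  ],
)

```text
time_s: 16.88
tool_pos: [0.4558, 0.0201, -0.0021]
tool_rot: [[-0.993, -0.117, 0.001], [-0.117, 0.993, 0.0], [-0.001, -0.0, -1.0]]
wrist_force: [-0.2, 0.2, -0.3]
opening: 0.638
finger_force: 10.0
```

Request:
jog_arm(
  commands=[
    [[1,0,0,0.1,0],[1,0,0,0.05,0],[1,0,0,0.02,0],[1,0,0,0,0]],
  ],
)

```text
time_s: 17.38
tool_pos: [0.4551, 0.0199, -0.011]
tool_rot: [[-0.993, -0.117, 0.0], [-0.117, 0.993, 0.0], [-0.0, -0.0, -1.0]]
wrist_force: [0.1, 0.8, 0.7]
opening: 0.639
finger_force: 10.0
```

Request:
jog_arm(
  commands=[
    [[1,0,0,0.02,0],[1,0,0,0,0]],
  ],
)

```text
time_s: 17.62
tool_pos: [0.4552, 0.0199, -0.0115]
tool_rot: [[-0.993, -0.117, 0.0], [-0.117, 0.993, -0.0], [-0.0, -0.0, -1.0]]
wrist_force: [-0.6, 0.2, 7.3]
opening: 0.639
finger_force: 10.3
```

Request:
jog_arm(
  commands=[
    [[-1,0,0,0,0],[-1,0,0,0,0],[-1,0,0,0,0],[-1,0,0,-0.2,0],[-1,0,0,-0.9,0]],
  ],
)

```text
time_s: 18.25
tool_pos: [0.4532, 0.0199, 0.0423]
tool_rot: [[-0.993, -0.117, -0.005], [-0.117, 0.993, -0.0], [0.005, 0.0, -1.0]]
wrist_force: [0.9, -0.3, 0.5]
opening: 1.002
finger_force: 0.0
```

Request:
jog_arm(
  commands=[
    [[-1,0,0,-0.9,0],[-1,0,0,-0.9,0],[-1,0,0,-0.7,0],[-1,0,0,0,0]],
  ],
)

```text
time_s: 18.75
tool_pos: [0.457, 0.0199, 0.171]
tool_rot: [[-0.993, -0.117, 0.006], [-0.117, 0.993, 0.0], [-0.006, -0.001, -1.0]]
wrist_force: [0.1, 0.7, -1.0]
opening: 0.998
finger_force: 0.0
```

```bash
python3 - <<'E'
from h import *
o=sensors.get_obs();print(o['time_s'],o['tool_pos'],o['opening'])
w=snap('wrist');cv2.imwrite('pics/w7.png',w['pixels'])
for n in ['dish_pink','white_plate','black_plate','sample_cup']:
  for d in finder.spot_in('wrist',n)[:2]:
    b=np.array(d['box'])*[560,420,560,420];c=b[:2]+b[2:]/2;z={'dish_pink':.019,'sample_cup':.062}.get(n,.004)
    print(n,round(d['conf'],2),b.round(),c.round(1),atz(w,c,z).round(4))
E
```

```text
18.75 [0.45695316 0.01994209 0.17098439] 0.9982262884356746
dish_pink 0.83 [251. 165.  58.  58.] [280.4 194.2] [0.4564 0.0226 0.019 ]
dish_pink 0.57 [235. 391.  18.   4.] [243.7 393.7] [0.6906 0.0084 0.019 ]
white_plate 0.58 [235. 146.  85.  91.] [277.5 191.1] [0.4566 0.0197 0.004 ]
black_plate 0.59 [236. 260.  82.  51.] [276.8 285.6] [0.5591 0.0309 0.004 ]
black_plate 0.51 [398. 155.  66.  63.] [431.1 186.2] [0.4332 0.1727 0.004 ]
sample_cup 0.6 [100.  27.  85.  82.] [142.1  67.7] [ 0.3604 -0.0979  0.062 ]
```

View pics/w7.png

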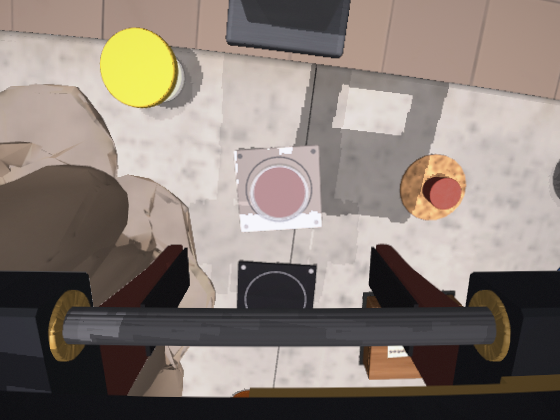

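The pink dish sits centred in the white plate's ring (280,194 against 278,191). Next, the cream dish.

Request:
jog_arm(
  commands=[
    [[-1,0.055,0.9,0,0],[-1,0.055,0.9,0,0],[-1,0.055,0.9,0,0],[-1,0.055,0.9,0,0],[-1,0.055,0.9,0,0]],
  ],
)

```text
time_s: 19.62
tool_pos: [0.414, 0.2428, 0.1667]
tool_rot: [[-0.993, -0.117, -0.002], [-0.117, 0.993, -0.001], [0.002, -0.001, -1.0]]
wrist_force: [0.1, -0.8, 0.1]
opening: 1.0
finger_force: 0.0
```

Request:
jog_arm(
  commands=[
    [[-1,0.055,0.9,0,0],[-1,0.055,0.9,0,0],[-1,0,0,0.3,0],[-1,0,0,0,0]],
  ],
)

```text
time_s: 20.12
tool_pos: [0.3975, 0.3289, 0.1506]
tool_rot: [[-0.993, -0.118, -0.004], [-0.118, 0.993, -0.003], [0.004, -0.003, -1.0]]
wrist_force: [0.1, -0.8, 0.8]
opening: 1.0
finger_force: 0.0
```

```bash
python3 - <<'E'
from h import *
o=sensors.get_obs();print(o['time_s'],o['tool_pos'],o['opening'])
w=snap('wrist');cv2.imwrite('pics/w8.png',cv2.resize(w['pixels'][120:280,190:370],(720,640))[:600])
for n in ['dish_cream','filter_tin']:
  for d in finder.spot_in('wrist',n)[:2]:
    b=np.array(d['box'])*[560,420,560,420];c=b[:2]+b[2:]/2
    print(n,round(d['conf'],2),b.round(),c.round(1),atz(w,c,.048).round(4),atz(w,c,.033).round(4))
E
```

```text
20.125 [0.39749776 0.32888231 0.15060414] 1.000260168762573
filter_tin 0.87 [242. 172.  79.  79.] [281.6 211.3] [0.4004 0.3326 0.048 ] [0.404 0.333 0.033]
```

View pics/w8.png

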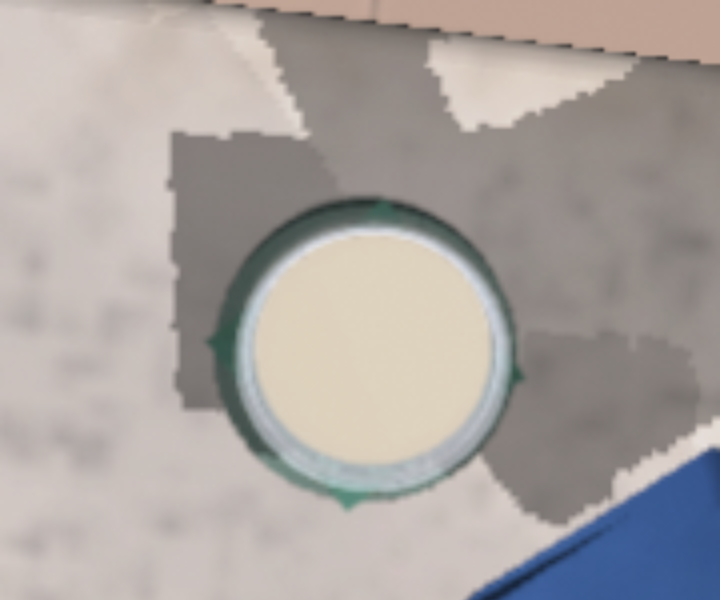

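The cream dish rim is centred at about (283,209) and nearly concentric on the tin. I'll descend.

Request:
jog_arm(
  commands=[
    [[-1,-0.02,0.03,0.9,0],[-1,0,0,0.9,0],[-1,0,0,0.5,0],[-1,0,0,0.2,0],[-1,0,0,0,0]],
  ],
)

```text
time_s: 20.9
tool_pos: [0.4002, 0.3317, 0.0281]
tool_rot: [[-0.993, -0.116, -0.0], [-0.116, 0.993, -0.0], [0.0, -0.0, -1.0]]
wrist_force: [1.1, 0.2, 0.8]
opening: 1.004
finger_force: 0.0
```

Request:
jog_arm(
  commands=[
    [[-1,0,0,0,0],[-1,0,0,0,0]],
  ],
)

```text
time_s: 21.15
tool_pos: [0.4006, 0.3325, 0.0291]
tool_rot: [[-0.993, -0.117, 0.002], [-0.117, 0.993, 0.001], [-0.002, 0.001, -1.0]]
wrist_force: [0.1, 0.0, 0.5]
opening: 0.999
finger_force: 0.0
```

Request:
jog_arm(
  commands=[
    [[-1,0,0,0.15,0],[-1,0,0,0.07,0],[-1,0,0,0,0],[-1,0,0,0,0]],
  ],
)

```text
time_s: 21.65
tool_pos: [0.3998, 0.3321, 0.0169]
tool_rot: [[-0.993, -0.117, -0.0], [-0.117, 0.993, -0.0], [0.0, -0.0, -1.0]]
wrist_force: [-0.1, -0.1, 0.4]
opening: 1.002
finger_force: 0.0
```

Request:
jog_arm(
  commands=[
    [[1,0,0,0,0],[1,0,0,0,0],[1,0,0,0,0],[1,0,0,0,0],[1,0,0,0,0]],
  ],
)

```text
time_s: 22.28
tool_pos: [0.3999, 0.3321, 0.017]
tool_rot: [[-0.993, -0.117, 0.0], [-0.117, 0.993, 0.0], [-0.0, 0.0, -1.0]]
wrist_force: [0.3, -0.3, 0.0]
opening: 0.644
finger_force: 10.0
```

Request:
jog_arm(
  commands=[
    [[1,0,0,0,0]],
  ],
)

```text
time_s: 22.4
tool_pos: [0.3999, 0.3321, 0.017]
tool_rot: [[-0.993, -0.117, 0.0], [-0.117, 0.993, 0.0], [-0.0, 0.0, -1.0]]
wrist_force: [0.3, -0.7, 0.1]
opening: 0.639
finger_force: 10.0
```

Request:
jog_arm(
  commands=[
    [[1,0,0,-0.2,0],[1,0,0,-0.7,0],[1,0,0,-0.7,0],[1,-0.175,-0.4,0,0],[1,-0.35,-0.8,0,0]],
  ],
)

```text
time_s: 23.02
tool_pos: [0.4334, 0.2761, 0.0983]
tool_rot: [[-0.993, -0.12, 0.002], [-0.12, 0.993, 0.001], [-0.002, 0.001, -1.0]]
wrist_force: [1.0, -1.1, -1.2]
opening: 0.638
finger_force: 10.0
```

Request:
jog_arm(
  commands=[
    [[1,-0.35,-0.8,0,0],[1,-0.35,-0.8,0,0],[1,-0.35,-0.8,0,0],[1,-0.35,-0.8,0,0],[1,-0.35,-0.8,0,0]],
  ],
)

```text
time_s: 23.65
tool_pos: [0.544, 0.0859, 0.0977]
tool_rot: [[-0.993, -0.117, 0.001], [-0.117, 0.993, 0.0], [-0.001, 0.0, -1.0]]
wrist_force: [0.7, -0.5, -0.2]
opening: 0.64
finger_force: 10.0
```

Request:
jog_arm(
  commands=[
    [[1,-0.35,-0.8,0,0],[1,-0.18,-0.4,0,0],[1,0,0,0.2,0],[1,0,0,0.6,0],[1,0,0,0.6,0]],
  ],
)

```text
time_s: 24.28
tool_pos: [0.5755, 0.0322, 0.0259]
tool_rot: [[-0.993, -0.118, -0.001], [-0.118, 0.993, 0.0], [0.001, 0.0, -1.0]]
wrist_force: [-0.2, 0.6, -0.5]
opening: 0.643
finger_force: 10.0
```

```bash
python3 - <<'E'
from h import *
o=sensors.get_obs();print(o['time_s'],o['tool_pos'],o['opening'],o['finger_force'])
t=snap('top')
# black plate from earlier wrist view w6 (pose 0.5965,0.1822,0.1706 approx)
w=snap('wrist');T=np.eye(4);T[:3,:3]=[[-.993,-.116,0],[-.116,.993,0],[0,0,-1]];T[:3,3]=[.5974,.1821,.1706];w['pose']=T@w['mount']
for c in((129,153),(130,153.5)):print(atz(w,c,.004))
print('box',atz(w,(278,196.5),.033))
E
```

```text
24.275 [0.57546002 0.03222778 0.02591093] 0.6434505899668479 9.988253025054235
[0.57489549 0.03221159 0.004     ]
[0.57527671 0.03322026 0.004     ]
box [0.59559014 0.18238734 0.033     ]
```

Request:
jog_arm(
  commands=[
    [[1,0,0,0.4,0],[1,0,0,0.2,0],[1,0,0,0.08,0],[1,0,0,0,0],[1,0,0,0,0]],
  ],
)

```text
time_s: 25.0
tool_pos: [0.5771, 0.0306, -0.0065]
tool_rot: [[-0.993, -0.117, 0.001], [-0.117, 0.993, 0.0], [-0.001, -0.0, -1.0]]
wrist_force: [1.4, -0.0, -0.4]
opening: 0.64
finger_force: 10.0
```

Request:
jog_arm(
  commands=[
    [[1,0,0,0.04,0],[1,0,0,0,0]],
  ],
)

```text
time_s: 25.25
tool_pos: [0.5767, 0.0307, -0.0089]
tool_rot: [[-0.993, -0.117, 0.0], [-0.117, 0.993, 0.0], [-0.0, 0.0, -1.0]]
wrist_force: [0.4, -0.1, -0.2]
opening: 0.639
finger_force: 10.0
```

Request:
jog_arm(
  commands=[
    [[1,0,0,0.04,0],[1,0,0,0,0]],
  ],
)

```text
time_s: 25.5
tool_pos: [0.5765, 0.0307, -0.0112]
tool_rot: [[-0.993, -0.117, -0.0], [-0.117, 0.993, -0.0], [0.0, 0.0, -1.0]]
wrist_force: [0.7, 0.1, -0.5]
opening: 0.64
finger_force: 10.0
```

Request:
jog_arm(
  commands=[
    [[1,0,0,0.02,0],[1,0,0,0,0]],
  ],
)

```text
time_s: 25.75
tool_pos: [0.5767, 0.0307, -0.0119]
tool_rot: [[-0.993, -0.117, 0.0], [-0.117, 0.993, -0.0], [-0.0, -0.0, -1.0]]
wrist_force: [0.3, -0.2, -0.0]
opening: 0.644
finger_force: 10.0
```

Request:
jog_arm(
  commands=[
    [[1,0,0,0.015,0],[1,0,0,0,0]],
  ],
)

```text
time_s: 26.0
tool_pos: [0.5767, 0.0307, -0.0121]
tool_rot: [[-0.993, -0.117, 0.0], [-0.117, 0.993, 0.0], [-0.0, -0.0, -1.0]]
wrist_force: [-2.4, -0.3, 8.8]
opening: 0.641
finger_force: 10.1
```

Request:
jog_arm(
  commands=[
    [[-1,0,0,0,0],[-1,0,0,0,0],[-1,0,0,0,0],[-1,0,0,-0.2,0],[-1,0,0,-0.9,0]],
  ],
)

```text
time_s: 26.62
tool_pos: [0.5746, 0.0306, 0.0411]
tool_rot: [[-0.993, -0.117, -0.005], [-0.117, 0.993, -0.0], [0.005, 0.0, -1.0]]
wrist_force: [0.6, 0.1, -0.1]
opening: 0.996
finger_force: 0.0
```

Request:
jog_arm(
  commands=[
    [[-1,0,0,-0.9,0],[-1,0,0,-0.9,0],[-1,0,0,-0.7,0],[-1,0,0,0,0]],
  ],
)

```text
time_s: 27.12
tool_pos: [0.5787, 0.0308, 0.1708]
tool_rot: [[-0.993, -0.117, 0.006], [-0.117, 0.993, 0.0], [-0.006, -0.001, -1.0]]
wrist_force: [-0.6, -0.1, 0.3]
opening: 1.0
finger_force: 0.0
```

```bash
python3 - <<'E'
from h import *
o=sensors.get_obs();print(o['time_s'],o['tool_pos'],o['opening'])
w=snap('wrist');cv2.imwrite('pics/w9.png',w['pixels'])
for n in ['dish_cream','black_plate','slide_box']:
  for d in finder.spot_in('wrist',n)[:2]:
    b=np.array(d['box'])*[560,420,560,420];c=b[:2]+b[2:]/2;z={'dish_cream':.019,'slide_box':.033}.get(n,.004)
    print(n,round(d['conf'],2),b.round(),c.round(1),atz(w,c,z).round(4))
E
```

```text
27.125 [0.57871849 0.03079103 0.17081181] 0.9997329171660929
dish_cream 0.57 [247. 160.  63.  65.] [278.5 192.8] [0.577  0.0314 0.019 ]
black_plate 0.66 [235. 144.  87.  87.] [278.9 187.5] [0.5746 0.0315 0.004 ]
slide_box 0.62 [371. 180. 119.  96.] [430.  227.5] [0.5904 0.1783 0.033 ]
```

View pics/w9.png

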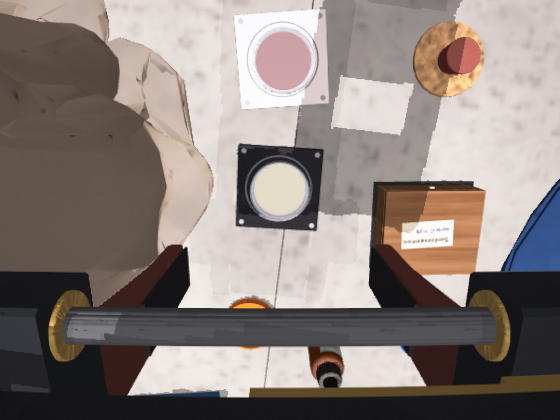

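The cream dish is centred on the black plate (279,190), and the bare box lid is at (432,232). Now the tin.

Request:
jog_arm(
  commands=[
    [[-1,0.347,0.8,0,0],[-1,0.347,0.8,0,0],[-1,0.347,0.8,0,0],[-1,0.347,0.8,0,0],[-1,0.347,0.8,0,0]],
  ],
)

```text
time_s: 27.95
tool_pos: [0.4654, 0.2199, 0.1658]
tool_rot: [[-0.993, -0.117, -0.003], [-0.117, 0.993, -0.001], [0.003, -0.001, -1.0]]
wrist_force: [0.6, 0.9, -0.3]
opening: 1.005
finger_force: 0.0
```

Request:
jog_arm(
  commands=[
    [[-1,0.347,0.8,0,0],[-1,0.347,0.8,0,0],[-1,0.347,0.8,0,0],[-1,0,0,0,0],[-1,0,0,0,0]],
  ],
)

```text
time_s: 28.58
tool_pos: [0.4009, 0.3315, 0.1662]
tool_rot: [[-0.993, -0.118, -0.001], [-0.118, 0.993, -0.002], [0.002, -0.001, -1.0]]
wrist_force: [0.4, -0.3, -0.4]
opening: 0.996
finger_force: 0.0
```

```bash
python3 - <<'E'
from h import *
o=sensors.get_obs();print(o['time_s'],o['tool_pos'],o['opening'])
w=snap('wrist');cv2.imwrite('pics/w10.png',cv2.resize(w['pixels'][120:270,190:370],(720,600)))
for n in ['filter_tin','slide_box','stopper','cork_pad']:
  for d in finder.spot_in('wrist',n)[:2]:
    b=np.array(d['box'])*[560,420,560,420];c=b[:2]+b[2:]/2
    print(n,round(d['conf'],2),b.round(),c.round(1),atz(w,c,.033).round(4))
E
```

```text
28.575 [0.40091707 0.33154333 0.16621289] 0.9962651559711682
filter_tin 0.77 [241. 163.  75.  77.] [278.4 201.3] [0.4025 0.3324 0.033 ]
slide_box 0.66 [129. 344.  51.  53.] [154.2 370. ] [0.5979 0.2238 0.033 ]
slide_box 0.66 [ 93. 199.  39.  31.] [112.3 214.6] [0.4332 0.1802 0.033 ]
stopper 0.91 [ 93. 199.  40.  31.] [112.9 214.5] [0.433  0.1808 0.033 ]
cork_pad 0.87 [ 89. 176.  64.  61.] [121.6 206.6] [0.4244 0.1889 0.033 ]
```

View pics/w10.png

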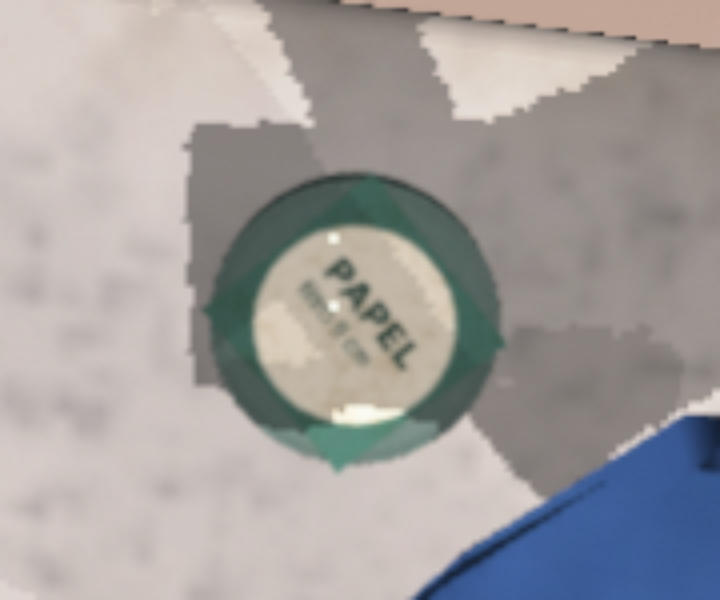

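The tin top is centred at (279,201), directly under the gripper. I'll descend.

Request:
jog_arm(
  commands=[
    [[-1,0,0,0.95,0],[-1,0,0,0.95,0],[-1,0,0,0.9,0],[-1,0,0,0.4,0],[-1,0,0,0.2,0]],
  ],
  squeeze=15,
)

```text
time_s: 29.45
tool_pos: [0.4012, 0.3314, -0.004]
tool_rot: [[-0.993, -0.116, -0.001], [-0.116, 0.993, -0.001], [0.002, -0.001, -1.0]]
wrist_force: [-0.3, -0.5, 0.2]
opening: 1.0
finger_force: 0.0
```

Request:
jog_arm(
  commands=[
    [[-1,0,0,0,0],[-1,0,0,0,0],[1,0,0,0,0],[1,0,0,0,0],[1,0,0,0,0]],
  ],
)

```text
time_s: 30.08
tool_pos: [0.4015, 0.3324, -0.0023]
tool_rot: [[-0.993, -0.117, 0.001], [-0.117, 0.993, 0.0], [-0.001, 0.0, -1.0]]
wrist_force: [-0.5, -0.9, 5.3]
opening: 0.757
finger_force: 15.0
```

Request:
jog_arm(
  commands=[
    [[1,0,0,0,0],[1,0,0,0,0]],
  ],
)

```text
time_s: 30.32
tool_pos: [0.4015, 0.3324, -0.0023]
tool_rot: [[-0.993, -0.117, 0.0], [-0.117, 0.993, 0.0], [-0.0, 0.0, -1.0]]
wrist_force: [-0.2, -1.3, 6.4]
opening: 0.755
finger_force: 15.0
```

Request:
jog_arm(
  commands=[
    [[1,0,0,-0.2,0],[1,0,0,-0.7,0],[1,0,0,-0.9,0],[1,-0.29,-0.29,0,0],[1,-0.58,-0.576,0,0]],
  ],
)

```text
time_s: 30.95
tool_pos: [0.4497, 0.2948, 0.0886]
tool_rot: [[-0.993, -0.119, 0.001], [-0.119, 0.993, 0.001], [-0.001, 0.001, -1.0]]
wrist_force: [0.4, -0.1, -1.6]
opening: 0.756
finger_force: 15.0
```

Request:
jog_arm(
  commands=[
    [[1,-0.58,-0.576,0,0],[1,-0.58,-0.576,0,0],[1,-0.58,-0.576,0,0],[1,-0.58,-0.576,0,0],[1,-0.29,-0.29,0,0]],
  ],
)

```text
time_s: 31.58
tool_pos: [0.5957, 0.1796, 0.0875]
tool_rot: [[-0.993, -0.115, 0.001], [-0.115, 0.993, 0.0], [-0.001, 0.0, -1.0]]
wrist_force: [0.1, 0.1, -1.5]
opening: 0.758
finger_force: 15.0
```

Request:
jog_arm(
  commands=[
    [[1,0,0,0.2,0],[1,0,0,0.5,0],[1,0,0,0.25,0],[1,0,0,0,0],[1,0,0,0,0]],
  ],
)

```text
time_s: 32.2
tool_pos: [0.5944, 0.1814, 0.0402]
tool_rot: [[-0.993, -0.118, 0.0], [-0.118, 0.993, 0.0], [-0.0, 0.0, -1.0]]
wrist_force: [0.1, -0.6, -1.0]
opening: 0.758
finger_force: 15.0
```

Request:
jog_arm(
  commands=[
    [[1,0,0,0.1,0],[1,0,0,0.05,0],[1,0,0,0,0],[1,0,0,0,0]],
  ],
)

```text
time_s: 32.7
tool_pos: [0.5944, 0.1808, 0.0323]
tool_rot: [[-0.993, -0.117, 0.0], [-0.117, 0.993, -0.0], [-0.0, -0.0, -1.0]]
wrist_force: [-0.2, 0.1, -1.3]
opening: 0.758
finger_force: 15.0
```

Request:
jog_arm(
  commands=[
    [[1,0,0,0.025,0],[1,0,0,0,0]],
  ],
)

```text
time_s: 32.95
tool_pos: [0.5943, 0.1808, 0.0309]
tool_rot: [[-0.993, -0.117, -0.0], [-0.117, 0.993, -0.0], [0.0, -0.0, -1.0]]
wrist_force: [-0.7, -0.4, -0.6]
opening: 0.757
finger_force: 15.0
```

Request:
jog_arm(
  commands=[
    [[1,0,0,0.015,0],[1,0,0,0,0]],
  ],
)

```text
time_s: 33.2
tool_pos: [0.5945, 0.1808, 0.0304]
tool_rot: [[-0.993, -0.117, 0.0], [-0.117, 0.993, -0.0], [-0.0, -0.0, -1.0]]
wrist_force: [-0.6, 0.3, 1.2]
opening: 0.755
finger_force: 15.0
```

Request:
jog_arm(
  commands=[
    [[-1,0,0,0,0],[-1,0,0,0,0],[-1,0,0,0,0],[-1,0,0,-0.2,0],[-1,0,0,-0.9,0]],
  ],
)

```text
time_s: 33.83
tool_pos: [0.5924, 0.1802, 0.0839]
tool_rot: [[-0.993, -0.117, -0.005], [-0.117, 0.993, -0.001], [0.005, -0.001, -1.0]]
wrist_force: [0.2, 0.3, 0.6]
opening: 0.998
finger_force: 0.0
```

Request:
jog_arm(
  commands=[
    [[-1,0,0,-0.9,0],[-1,0.3,0,-0.9,0],[-1,0.8,0,-0.2,0],[-1,0,0,0,0],[-1,0,0,0,0]],
  ],
)

```text
time_s: 34.45
tool_pos: [0.5404, 0.1745, 0.1857]
tool_rot: [[-0.993, -0.117, 0.001], [-0.117, 0.993, 0.0], [-0.001, 0.0, -1.0]]
wrist_force: [-0.5, 0.6, -0.0]
opening: 0.998
finger_force: 0.0
```

```bash
python3 - <<'E'
from h import *
o=sensors.get_obs();print(o['time_s'],o['tool_pos'],o['opening'])
w=snap('wrist');cv2.imwrite('pics/w11.png',w['pixels'])
Z={'dish_cream':.019,'dish_pink':.019,'slide_box':.033,'filter_tin':.066,'stopper':.031,'sample_cup':.062}
for n in ['filter_tin','slide_box','stopper','cork_pad','dish_cream','black_plate','dish_pink','white_plate','sample_cup']:
  for d in finder.spot_in('wrist',n)[:1]:
    b=np.array(d['box'])*[560,420,560,420];c=b[:2]+b[2:]/2
    print(n,round(d['conf'],2),b.round(),c.round(1),atz(w,c,Z.get(n,.004)).round(4))
E
```

```text
34.45 [0.54038982 0.17454285 0.18573017] 0.998434452619713
filter_tin 0.76 [244. 219.  73.  77.] [280.6 257.3] [0.5908 0.1834 0.066 ]
slide_box 0.77 [230. 200. 103.  92.] [280.9 245.7] [0.5911 0.1839 0.033 ]
stopper 0.67 [275.  64.  34.  35.] [291.6  80.9] [0.4349 0.175  0.031 ]
cork_pad 0.88 [256.  44.  69.  75.] [290.9  82. ] [0.4329 0.175  0.004 ]
dish_cream 0.93 [109. 181.  58.  58.] [138.5 210.6] [0.5757 0.0356 0.019 ]
black_plate 0.7 [ 99. 166.  84.  80.] [141.1 205.9] [0.5746 0.0326 0.004 ]
dish_pink 0.65 [266. 348.  50.  17.] [290.5 356.4] [0.7273 0.2114 0.019 ]
white_plate 0.58 [85. 41. 93. 95.] [131.6  88.1] [0.456  0.0194 0.004 ]
sample_cup 0.71 [89. 41. 89. 95.] [133.3  88.3] [0.4588 0.0442 0.062 ]
```

View pics/w11.png

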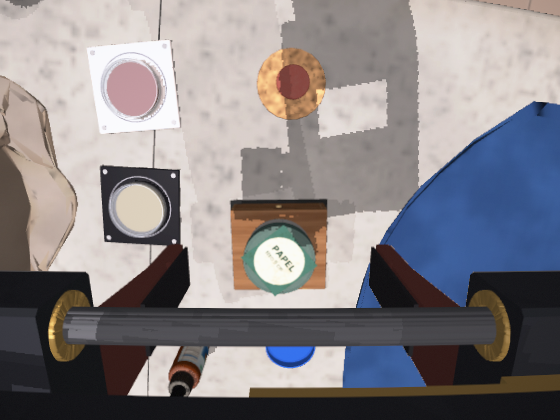

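All four things stand centred on their places: tin (280,257) on the box, cream (138,210), pink (132,88) and stopper (292,81). The bottle stands where it was. I'm handing the job in.

```bash
python3 -c "
from bench import r
print(r.close_job())"
```

```text
the job is handed in; nothing more can be done
None
```

I took both stacks apart and handed the job in at about 34.5 s: pink dish on the white plate, cream dish on the black plate, stopper on the cork pad and filter tin on the slide box lid. By the camera each looked upright and was a few mm off centre at most; I have no verdict back from the judging.

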